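# Open the water filter's unmarked twist cap and hold it up

## Task

Open the worktop water filter for a cartridge change: slide the steel keeper bar along its rails to its far stop, clear of the winged cap, then twist the cap loose and lift it straight off. Nothing shows which way the cap unscrews, so try one way and, if it is blocked, turn it the other way until it comes free. Finish while still holding the cap level and still in the gripper, about 10 cm above where it sat, with the keeper left open and everything else on the worktop undisturbed.

Things in the scene. Friction and masses are not known exactly. Their poses are not given: they have to be found in the camera images.
- unit: white water filter unit fixed on the counter, a low box 220 mm (its x) by 320 mm (its y, -140 to +180 mm), 80 mm high. Origin: on the counter, straight below the cap's axis; z up; yaw within 20 degrees. On its flat top: two rails 6 mm high along its y at x = -46 and +46 mm, and a fixed round dome 58 mm wide, 32 mm high at (60, -90) mm, not part of the job.
- neck (a point): centre of the top of the neck that the cap covers, 106 mm above the counter; the neck stands 26 mm out of the unit's top. Same axes as the unit.
- keeper (a joint): slide of the steel keeper bar in m: 0 = over the cap, grows towards the unit's +y, end stop at 0.130; the gripper has room at the cap from 0.11 on. Starts at 0 to 0.02. About 2 N of friction; stays where left. The bar is an arch 24 mm wide (y) across the cap along the unit's x, legs at x = -46 and +46 mm, span 148 to 158 mm above the counter, 7 mm over the cap's wing.
- keeper_grip (a point): middle of the keeper's upright black grip tab, 180 mm above the counter; the tab is 14 mm thick along the unit's y, 36 mm along its x, and stands from 158 to 190 mm above the counter. Moves with the keeper; same axes as the unit.
- cap: round quarter-turn cap, 60 mm across, 55 mm tall, steel, 0.3 to 0.5 kg. Origin: centre of its lower edge, 86 mm above the counter when seated; z up; axes within 2 degrees of the unit's at the start. Two lugs inside hold it down until it is turned the right way; from 60 to 90 degrees of turn (stop at 95) it lifts straight off. It does not rise while turning and turns easily.
- cap_wing (a point): middle of the cap's grip wing, 42 mm above the cap's origin. The wing is 14 mm thick (cap's x), 52 mm long (cap's y), from 28 to 55 mm above the cap's origin. The loosening direction is hidden and differs between starts: counterclockwise or clockwise seen from above. The wrong way, the cap is blocked hard within 10 degrees of its start.
- spice_jar: small spice jar, 40 mm wide, 70 mm tall, standing on top of the unit, 115 mm from the cap; leave alone; origin at the centre of its underside
- mug: white mug, 80 mm wide, 90 mm tall, on the counter on the unit's -y side; leave alone; origin at the centre of its underside
- soap_bottle: green bottle, 64 mm wide, 145 mm tall, on the counter on the unit's +y side; leave alone; origin at the centre of its underside
- food_can: food can, 74 mm wide, 100 mm tall, on the counter on the unit's +y side; leave alone; origin at the centre of its underside
- wooden_spoon: wooden spoon lying on the counter, on the unit's -y side; leave alone
- salt_pot: small salt pot, 36 mm wide, 55 mm tall, standing on top of the unit near its +x, +y corner, outside the rail; leave alone; origin at the centre of its underside
There are look-alikes about, which are no part of the job. Leave any green or turquoise look-alike of the cap alone.

How it is judged:
By the outcome, as a careful person would: the job done as asked, in the order asked, and still so for the second after the job is handed in, while the arm keeps its last pose, push and grip.
It also fails if it takes over 61 s, if anything falls off the work surface, if the arm or the gripper's body presses on something with over 40 N, if the wrist force passes 120 N, or if a joint passes its speed limit or range.

## Robot

A 6-joint arm with a two-finger parallel gripper is mounted at the origin on the work surface. World frame = base frame: x ahead of the robot, y to its left, z up, the work surface at z = 0. Lengths are in m, angles in rad, forces in N, time in s.
With the tool pointing down it reaches from about 0.3 to 0.85 m from the base axis. Payload 5.4 kg.
Tool frame: the origin (TCP) lies at the very end of the fingers, on their centre line; the grasp point (between the pads) lies 19 mm behind it (env.grip_depth is the distance from the TCP to the grasp point, in m); z points along the fingers, y is the line along which they close (so a half turn about z gives the same grasp; the last joint's range is limited). The gripper opens to 85 mm and grips with 20 to 120 N. Pads are 22 mm wide; open, the fingers measure 114 mm over their backs; the gripper's body (76 mm by 85 mm) begins 54 mm behind the grasp point. The pads swing forward as they close: fully open they stand 13 mm farther back than shut.
Start: joints at [1.054, 0.158, 1.597, -0, 1.386, -0.21], TCP at [0.174, 0.548, 0.231] pointing down, gripper open.
Joint ranges: [-2.91, 2.91], [-0.94, 2.29], [0.18, 2.7], [-1.29, 4.43], [0.17, 2.64], [-3, 3]. Speed limits (rad/s): [2.57, 2.57, 3.14, 3.14, 3.14, 3.14].

## Interface

Orientations are given as a unit quaternion [x, y, z, w].
In Python, from cell import env gives the robot as it stands.
- The arm moves only by the tool apply_moves, never from a script. Its argument "commands" is a list of rows, each a list of 5 numbers: the opening, from 0 (shut) to 1 (fully open), then the shift along the tool's x, y, z in mm, then the turn about the tool's z in degrees. A call has exactly 8 rows; each row is the pose to reach, as a shift and turn from the pose commanded when the call began, along the tool's axes at that moment; what a row does not reach only later rows make up. A row lasts 1/10 s, in which the tool goes at most 50 mm and 8.59 degrees, less where a joint would pass 70% of its speed; a pose out of reach is approached as far as the arm can. A call with a gripper value outside its range is refused whole. The fingers move at their own pace and stop on an object; the grip force is fixed at half the most. Time passes only in rows, so rows that repeat a pose let the fingers close, or fill a call up. It gives the time, the measured TCP pose, the force, the opening and the grip force at its end, in the units of the state.
- env.get_state(): the state, without advancing time (a new reading comes with each control period).
- env.grab_frame(name): name is "side" or "top"; returns the picture (384x512x3 uint8, red, green, blue); there is no depth.
- env.get_calibration(name): a dict with "intrinsics" (3x3 intrinsics, pixels), "k1" (the pictures are not rectified: a ray, as slopes to the right and down, at radius r is drawn at 1 + k1 r^2 times it, then the intrinsics apply), "xyz" and "attitude" of the camera in the world. Camera axes: x right, y up, looking along -z (the intrinsics and any distortion apply to the point x, -y, -z); pixel columns grow to the right and rows downward; lengths in m; the calibration is good to about 2 mm. A picture is of the moment at which its call begins. get_calibration takes no time and is no camera call.
- env.sign_off(): hands the job in; it is judged then, once.
Trained networks look in the newest picture that a camera, given by its name, has taken for a name from the list of things; names that differ only in an ending like _2 or _b are one class to them, and where a whole thing is asked for, a point or a joint stands for the part that bears it (a point fixed in the world has none). Each returns a list of dicts, best first, with "score" (0 to 1); they miss things now and then, are a little off and sometimes report something else, mostly with a low value. They report only what shows in the picture. A call takes as long as a camera call. They do not tell look-alikes from the thing itself.
- env.recognise(name, camera): "position" ([column, row] in pixels, amid what is visible of it).
- env.silhouettes(name, camera): "mask" (384x512 bool, what is visible of it) and "position" ([column, row] in pixels, amid what is visible of it).
- env.place_of(name, camera): "position" ([column, row] in pixels: a listed point, or the origin of a listed thing).
The state is a dict: "time_s": time; "joint_positions": joint angles; "joint_velocities": joint speeds; "tau": joint torques, N m; "tcp_pos": TCP position; "tool_rot": TCP orientation; "contact_force": force on the tool from outside, world axes, zero at the start; "torque": the same for the moment, N m; "width": finger opening in m; "finger_force": force on a finger pad.
Only numpy, scipy, OpenCV 4.12 (cv2) and the standard library are available. Lean on these libraries where they do the work, as an engineer would, in place of code of your own. Each camera call takes 0.05 s, during which the arm holds its last target. There are 200 camera calls.

## Working session

There is one attempt and no reset: what is moved stays moved. The work goes in short steps, Python scripts to look and compute and a tool call to move; the robot and the scene stay as the last step left them, time stands still between calls to the robot, and variables do not carry over. Pictures are saved under pics/ and viewed, at most 10 in all, crops included, and the job is handed in when it is done.

Besides the shell and the picture viewer there is one more tool, called after "Request:" by a JSON object that holds its "name" and its "arguments", one argument or row to a line. apply_moves: Moves the arm, as the interface text tells. Its arguments: {"type":"object","properties":{"commands":{"type":"array","items":{"type":"array","items":{"type":"number"}}}},"required":["commands"]}

```bash
mkdir -p pics; ls; cat > h.py <<'E'
import numpy as np, cv2
from scipy.spatial.transform import Rotation as R
from cell import env
def cal(n):
    c=env.get_calibration(n); K=np.array(c["intrinsics"]); a=np.array(c["attitude"])
    Rm=R.from_quat(a).as_matrix() if a.size==4 else a.reshape(3,3)
    return K,c["k1"],np.array(c["xyz"]),Rm
def ray(n,px):
    K,k1,o,Rm=cal(n); d=np.linalg.solve(K,[px[0],px[1],1])[:2]; s=d.copy()
    for _ in range(30): s=d/(1+k1*(s@s))
    v=Rm@np.array([s[0],-s[1],-1]); return o,v/np.linalg.norm(v)
def atz(n,px,z):
    o,v=ray(n,px); return o+v*(z-o[2])/v[2]
def proj(n,p):
    K,k1,o,Rm=cal(n); q=Rm.T@(np.array(p)-o); s=np.array([q[0],-q[1]])/-q[2]
    s=s*(1+k1*(s@s)); return (K@[s[0],s[1],1])[:2]
def tri(a,b):
    (o1,v1),(o2,v2)=ray("side",a),ray("top",b)
    A=np.c_[v1,-v2]; t=np.linalg.lstsq(A,o2-o1,rcond=None)[0]
    p,q=o1+t[0]*v1,o2+t[1]*v2; return (p+q)/2,np.linalg.norm(p-q)
E
python3 - <<'E'
from h import *
np.set_printoptions(precision=3,suppress=True)
ims=[]
for n in("side","top"):
    im=env.grab_frame(n); np.save(n+".npy",im); cv2.imwrite(f"pics/{n}0.png",im[:,:,::-1]); print(n,env.get_calibration(n))
    for t in("neck","keeper_grip","cap","cap_wing","unit","spice_jar","salt_pot","mug","soap_bottle","food_can"):
        for d in env.place_of(t,n)[:3]: print(n,t,np.array(d["position"]),round(d["score"],2), atz(n,d["position"],dict(neck=.106,keeper_grip=.18,cap=.086,cap_wing=.128,spice_jar=.08,salt_pot=.08).get(t,0)))
print(env.get_state())
E
```

```text
pics
side {'intrinsics': array([[414.295,   0.   , 252.769],
       [  0.   , 414.295, 183.925],
       [  0.   ,   0.   ,   1.   ]]), 'k1': 0.010787942454500031, 'xyz': array([0.464, 0.617, 0.89 ]), 'attitude': array([-0.023,  0.331,  0.939, -0.087])}
side neck [253.3 187.3] 0.64 [0.561 0.006 0.106]
side keeper_grip [250.1 174.1] 0.97 [0.566 0.028 0.18 ]
side cap [251.  194.8] 0.92 [0.565 0.015 0.086]
side cap [321.3 230.7] 0.89 [0.388 0.085 0.086]
side cap [180.6 214. ] 0.86 [0.717 0.101 0.086]
side cap_wing [202.8 145.9] 0.94 [ 0.708 -0.084  0.128]
side cap_wing [327.7 220.2] 0.8 [0.381 0.083 0.128]
side cap_wing [179.7 197.2] 0.79 [0.719 0.084 0.128]
side unit [249.6 213.1] 0.68 [0.569 0.01  0.   ]
side spice_jar [287.6 167.7] 0.67 [ 0.489 -0.095  0.08 ]
side salt_pot [206.2 235. ] 0.78 [0.645 0.142 0.08 ]
side mug [242.3 144.7] 0.72 [ 0.635 -0.229  0.   ]
side soap_bottle [221.4 304. ] 0.77 [0.585 0.263 0.   ]
side food_can [273.2 315. ] 0.92 [0.468 0.267 0.   ]
top {'intrinsics': array([[366.063,   0.   , 252.988],
       [  0.   , 366.063, 191.053],
       [  0.   ,   0.   ,  
[... 740 characters left out ...]
569 0.015 0.08 ]
top salt_pot [199.7 159. ] 0.66 [0.652 0.13  0.08 ]
top mug [348.7 172.4] 0.66 [ 0.644 -0.243  0.   ]
top soap_bottle [150.5 190.4] 0.7 [0.582 0.26  0.   ]
top food_can [141.9 236.8] 0.6 [0.466 0.275 0.   ]
{'time_s': 1.1, 'joint_positions': array([ 1.054,  0.158,  1.597, -0.   ,  1.386, -0.21 ]), 'joint_velocities': array([-0.   ,  0.001, -0.   , -0.001,  0.   , -0.001]), 'tau': array([ -0.001, -39.602, -33.17 ,  -0.   ,   0.001,   0.   ]), 'tcp_pos': array([0.174, 0.548, 0.231]), 'tool_rot': array([ 0.153,  0.988, -0.   ,  0.   ]), 'contact_force': array([-0.138,  0.02 ,  0.494]), 'torque': array([ 0.029, -0.061,  0.045]), 'finger_force': 0.0, 'width': 0.08569930939328216}
```

View pics/side0.png

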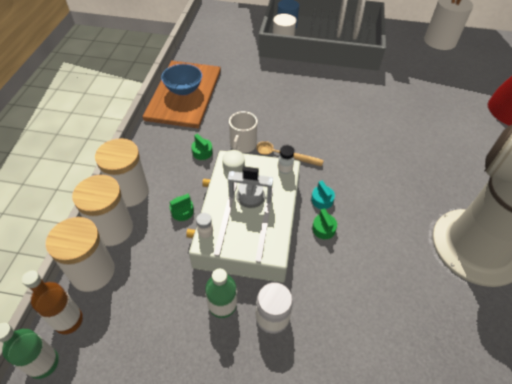

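View pics/top0.png

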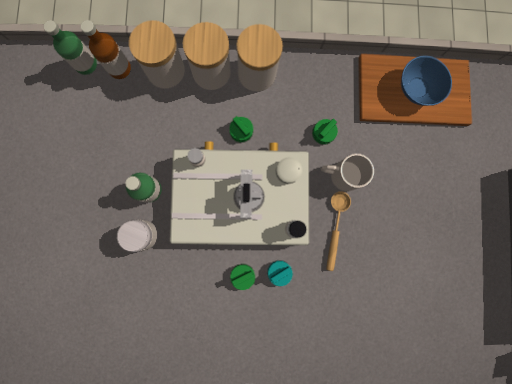

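```bash
python3 - <<'E'
import numpy as np,cv2
a=np.load("side.npy")[120:290,150:350,::-1]; b=np.load("top.npy")[100:270,150:350,::-1]
cv2.imwrite("pics/crop0.png",np.hstack([cv2.resize(x,(400,340),interpolation=2) for x in(a,b)]))
E
```

```text
(no output)
```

View pics/crop0.png

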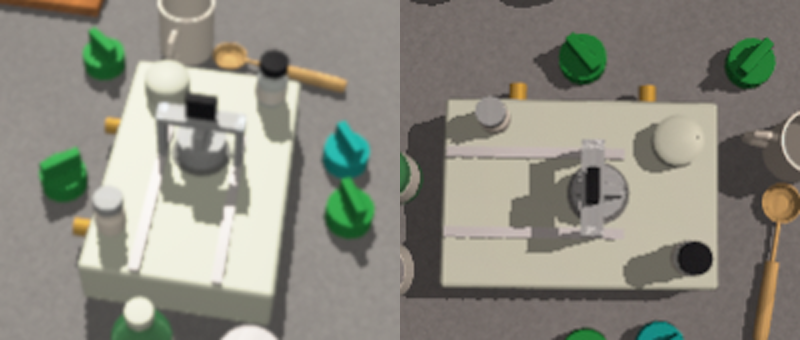

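The real cap is the steel one under the arch, at side (251,193) and top (249,198). It could be confused with four others: green at side (202,148), (181,208) and (325,225), and turquoise at side (323,195). All four stand on the counter, and the crop confirms the choice. The keeper tab is at side (250,174) and top (246,192). Unit +y points to the soap bottle and can side (left in the top picture).

```bash
python3 - <<'E'
from h import *
from scipy.optimize import least_squares
np.set_printoptions(precision=4,suppress=True)
# top-view corners of unit top face: measure by mask
for n in("top","side"):
    d=env.silhouettes("unit",n)
    m=d[0]["mask"].astype(np.uint8); print(n,d[0]["score"],m.sum())
    c=max(cv2.findContours(m,0,2)[0],key=cv2.contourArea); h=cv2.convexHull(c)
    q=cv2.approxPolyDP(h,6,True)[:,0]; print(q.tolist())
    np.save(f"m_{n}.npy",m)
P=[];L=["unit","neck","keeper_grip"]
for t in L:
    a=env.place_of(t,"side");b=env.place_of(t,"top")
    for x in a[:2]:
        for y in b[:2]:
            p,e=tri(x["position"],y["position"])
            if e<.02: print(t,p,e,x["position"],y["position"])
# model fit: mask IoU of the box projection in both views
def corners(x,y,w):
    c,s=np.cos(w),np.sin(w); return np.array([[x+c*u-s*v,y+s*u+c*v,z] for u in(-.11,.11) for v in(-.14,.18) for z in(0,.08)])
ms={n:np.load(f"m_{n}.npy") for n in("top","side")}
def cost(p):
    t=0
    for n in ms:
        g=np.zeros((384,512),np.uint8); pts=np.array([proj(n,k) for k in corners(*p)])
        h=cv2.convexHull((pts*16).round().astype(np.int32)); cv2.fillConvexPoly(g,h,1,shift=4)
        t+=((g>0)!=(ms[n]>0)).sum()
    return t
from scipy.optimize import minimize
best=min((minimize(cost,[.563,.012,w],method="Nelder-Mead",options=dict(initial_simplex=[[.563,.012,w],[.573,.012,w],[.563,.022,w],[.563,.012,w+.06]])) for w in(-.1,0,.1)),key=lambda r:r.fun)
print(best.x,np.degrees(best.x[2]),best.fun)
x,y,w=best.x;c,s=np.cos(w),np.sin(w)
M=lambda u,v,z:[x+c*u-s*v,y+s*u+c*v,z]
im=[]
for n in("top","side"):
    g=np.load(n+".npy")[:,:,::-1].copy()
    for (u,v,z,col) in [(a,b,.08,(0,0,255)) for a in(-.11,.11) for b in(-.14,.18)]+[(0,0,.106,(255,0,0)),(.06,-.09,.112,(255,0,255))]+[(a,b,.190,(0,255,255)) for a in(-.018,.018) for b in(-.007,.007)]:
        p=proj(n,M(u,v,z)); cv2.circle(g,(int(p[0]*16+8),int(p[1]*16+8)),12,col,-1,shift=4)
    g=g[100:290,150:350]; im.append(cv2.resize(g,(400,380),interpolation=0))
cv2.imwrite("pics/fit.png",np.hstack(im))
E
```

```text
top 0.79 12264
[[173, 151], [212, 142], [306, 152], [308, 242], [171, 242]]
side 0.63 10401
[[220, 150], [299, 161], [281, 281], [191, 264], [186, 231]]
unit [0.5707 0.0118 0.0032] 0.005037334881068702 [249.6, 213.1] [248.8, 196.8]
neck [0.5605 0.0131 0.1149] 0.0008753916145279734 [253.3, 187.3] [249.0, 198.2]
keeper_grip [0.5635 0.0179 0.1676] 0.007875147638397929 [250.1, 174.1] [247.3, 196.8]Traceback (most recent call last):
  File "<stdin>", line 30, in <module>
  File "<stdin>", line 30, in <genexpr>
    res = _minimize_neldermead(fun, x0, args, callback, bounds=bounds,
                               **options)
    fxr = func(xr)
    fx = function(np.copy(x), *(wrapper_args + args))
  File "<stdin>", line 25, in cost
  File "h.py", line 15, in proj
    K,k1,o,Rm=cal(n); q=Rm.T@(np.array(p)-o); s=np.array([q[0],-q[1]])/-q[2]
              ~~~^^^
  File "h.py", line 5, in cal
    c=env.get_calibration(n); K=np.array(c["intrinsics"]); a=np.array(c["attitude"])
ValueError: time passes only in moves, steps and waits
```

```bash
sed -i 's/^def cal(n):/import functools\n@functools.lru_cache\ndef cal(n):/' h.py; cat > fit.py <<'E'
from h import *
from scipy.optimize import minimize
np.set_printoptions(precision=4,suppress=True)
ms={n:np.load(f"m_{n}.npy") for n in("top","side")}
def corners(x,y,w):
    c,s=np.cos(w),np.sin(w); return np.array([[x+c*u-s*v,y+s*u+c*v,z] for u in(-.11,.11) for v in(-.14,.18) for z in(0,.08)])
def cost(p):
    t=0
    for n in ms:
        g=np.zeros((384,512),np.uint8); pts=np.array([proj(n,k) for k in corners(*p)])
        h=cv2.convexHull((pts*16).round().astype(np.int32)); cv2.fillConvexPoly(g,h,1,shift=4)
        t+=((g>0)!=(ms[n]>0)).sum()
    return t
best=min((minimize(cost,[.563,.012,w],method="Nelder-Mead",options=dict(initial_simplex=[[.563,.012,w],[.573,.012,w],[.563,.022,w],[.563,.012,w+.06]])) for w in(-.1,0,.1)),key=lambda r:r.fun)
print(best.x,np.degrees(best.x[2]),best.fun)
x,y,w=best.x;c,s=np.cos(w),np.sin(w)
M=lambda u,v,z:[x+c*u-s*v,y+s*u+c*v,z]
im=[]
for n in("top","side"):
    g=np.load(n+".npy")[:,:,::-1].copy()
    g=cv2.resize(g[100:290,150:350],(400,380),interpolation=0)
    for (u,v,z,col) in [(a,b,.08,(0,0,255)) for a in(-.11,.11) for b in(-.14,.18)]+[(0,0,.106,(255,0,0)),(.06,-.09,.112,(255,0,255))]+[(a,b,.190,(0,255,255)) for a in(-.018,.018) for b in(-.007,.007)]:
        p=(proj(n,M(u,v,z))-[150,100]+.5)*2; cv2.circle(g,(int(p[0]),int(p[1])),2,col,-1)
    im.append(g)
cv2.imwrite("pics/fit.png",np.hstack(im))
E
python3 fit.py
```

```text
[0.5668 0.0124 0.0127] 0.7290599405774051 2886.0
```

View pics/fit.png

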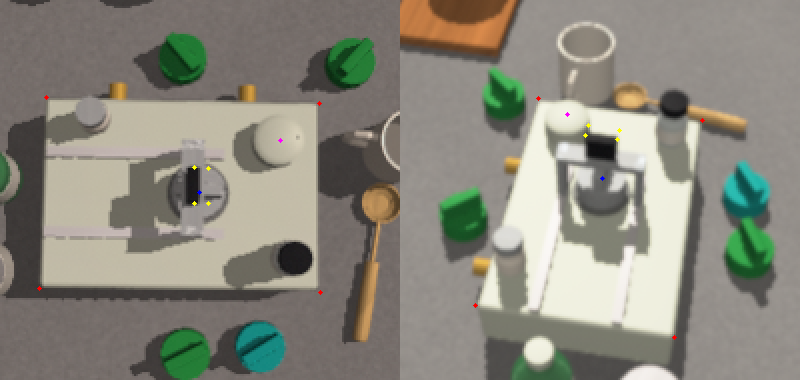

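```bash
python3 - <<'E'
from h import *
from scipy.optimize import least_squares
np.set_printoptions(precision=4,suppress=True)
px=np.array([[172.5,148.5],[309,151],[308.5,243.5],[170,243]]);uv=[(.11,.18),(.11,-.14),(-.11,-.14),(-.11,.18)]
sp=np.array([[299,160],[289.5,262],[193,249.5]]);suv=[(-.11,-.14),(-.11,.18),(.11,.18)]
def W(p,u,v,z):c,s=np.cos(p[2]),np.sin(p[2]);return [p[0]+c*u-s*v,p[1]+s*u+c*v,z]
ft=lambda p:np.ravel([proj("top",W(p,*a,.08))-b for a,b in zip(uv,px)])
fs=lambda p:np.ravel([proj("side",W(p,*a,.08))-b for a,b in zip(suv,sp)])
for f in(ft,fs,lambda p:np.r_[ft(p),fs(p)]):
    r=least_squares(f,[.563,.012,0]);print(r.x,np.degrees(r.x[2]),r.fun)
for q in [(249.5,197)]: print("capbody",atz("top",q,.114))
for n,(r0,r1,c0,c1) in dict(top=(180,206,238,256),side=(160,182,240,262)).items():
    g=np.load(n+".npy")[r0:r1,c0:c1].astype(int).max(2); m=(g<45).astype(np.uint8)
    k,l,st,ce=cv2.connectedComponentsWithStats(m); i=1+np.argmax(st[1:,4]); c=ce[i]+[c0,r0]
    print(n,c,st[i],atz(n,c,.19),atz(n,c,.176))
E
```

```text
[0.5688 0.0128 0.0171] 0.9800269503640814 [-0.3014 -0.5283  0.0703 -0.9435  1.0543  1.0661 -0.7976  0.3001]
[0.565  0.0027 0.039 ] 2.232918102091417 [ 1.3465 -3.8525  0.7216  1.5227 -1.837   0.7731]
[0.5668 0.009  0.0291] 1.6675608212140423 [ 0.685   1.2517  1.0913 -0.7811  3.2433  1.2238  1.3877  2.1765  0.8949
 -1.8599 -1.3342  4.296  -4.0816  2.5753]
capbody [0.5637 0.0121 0.114 ]
top [245.5962 192.6346] [  5   4   6  18 104] [0.566  0.0215 0.19  ] [0.5673 0.0214 0.176 ]
side [249.8991 174.6147] [  3  10  14  10 109] [0.5644 0.038  0.19  ] [0.5664 0.0264 0.176 ]
```

Request:
{"name": "apply_moves", "arguments": {
  "commands": [
    [1,-37,-27,0,-2.3],
    [1,-75,-54,0,-4.6],
    [1,-112,-80,0,-7],
    [1,-149,-107,0,-9.3],
    [1,-187,-134,0,-11.6],
    [1,-224,-161,0,-14],
    [1,-261,-187,0,-16.3],
    [1,-298,-214,0,-18.6]
  ]
}}

```text
time_s: 2.3
tcp_pos: [0.394, 0.2526, 0.2316]
tool_rot: [-0.01, 1.0, 0.0, 0.0]
contact_force: [0.0, 0.2, -0.2]
width: 0.0852
finger_force: 0.0
```

```bash
cat > go.py <<'E'
import sys
from h import *
np.set_printoptions(precision=4,suppress=True)
def rep(tx=None,ty=None,tz=None,psi=None):
    s=env.get_state(); Rm=R.from_quat(s["tool_rot"]).as_matrix(); p=s["tcp_pos"]; yaw=np.degrees(np.arctan2(Rm[1,1],Rm[0,1]))
    print("t",round(s["time_s"],2),"tcp",p,"psi",round(yaw,2),"F",s["contact_force"],"T",s["torque"],"w",round(s["width"],4),"ff",s["finger_force"],"j",s["joint_positions"])
    if tx is not None: print("tool mm",Rm.T@(np.array([tx,ty,tz])-p)*1e3,"turn",round(-(psi-yaw),2))
rep(*map(float,sys.argv[1:]))
E
python3 go.py .567 .022 .231 91
```

```text
t 2.3 tcp [0.394  0.2526 0.2316] psi 91.12 F [ 0.0158  0.2104 -0.2378] T [-0.0001 -0.0371 -0.0047] w 0.0852 ff 0.0 j [ 0.3109 -0.1274  1.8856  0.0001  1.3825 -1.2795]
tool mm [-168.4457 -233.92      0.6729] turn 0.12
```

Request:
{"name": "apply_moves", "arguments": {
  "commands": [
    [1,-28,-39,0,0],
    [1,-56,-78,0,0],
    [1,-84,-117,0,0],
    [1,-112,-156,0,0],
    [1,-140,-195,0,0],
    [1,-168,-234,0,0],
    [1,-168,-234,0,0],
    [1,-168,-234,0,0]
  ]
}}

```text
time_s: 3.1
tcp_pos: [0.5654, 0.0224, 0.2309]
tool_rot: [-0.008, 1.0, 0.0, -0.0]
contact_force: [-0.5, -0.0, 0.6]
width: 0.0856
finger_force: 0.0
```

```bash
python3 go.py .567 .022 .161 91; python3 - <<'E'
from h import *
im=[env.grab_frame(n)[a:a+170,150:350,::-1] for n,a in(("side",110),("top",110))]
cv2.imwrite("pics/a.png",np.hstack([cv2.resize(x,(400,340),interpolation=2) for x in im]))
E
```

```text
t 3.1 tcp [0.5654 0.0224 0.2309] psi 90.91 F [-0.5203 -0.017   0.6332] T [-0.0779  0.0001  0.0018] w 0.0856 ff 0.0 j [-0.1741  0.1358  1.6229  0.0004  1.3838 -1.7609]
tool mm [-1.6486 -0.4889 69.9379] turn -0.09
```

View pics/a.png

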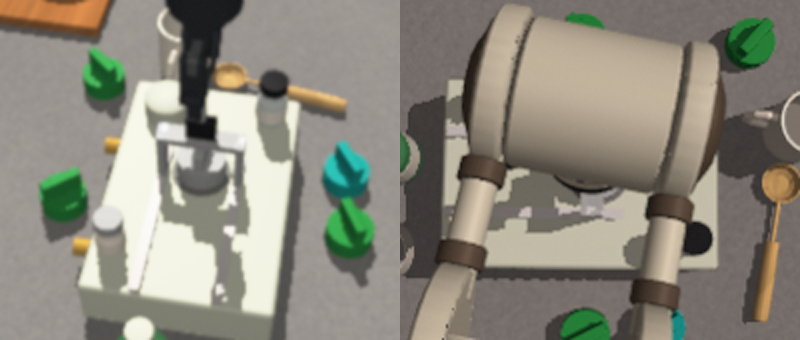

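The side view shows the open gripper in line with the black tab at crop (201,128), so I'm lowering onto it.

Request:
{"name": "apply_moves", "arguments": {
  "commands": [
    [1,-1,0,20,0],
    [1,-1,0,40,0],
    [1,-1,0,55,0],
    [1,-1,0,66,0],
    [1,-1,0,69,0],
    [1,-1,0,69,0],
    [1,-1,0,69,0],
    [1,-1,0,69,0]
  ]
}}

```text
time_s: 4.0
tcp_pos: [0.5669, 0.0231, 0.1633]
tool_rot: [-0.009, 1.0, -0.0, 0.001]
contact_force: [-0.5, -0.0, -0.3]
width: 0.0857
finger_force: 0.0
```

Request:
{"name": "apply_moves", "arguments": {
  "commands": [
    [0,0,0,0,0],
    [0,0,0,0,0],
    [0,0,0,0,0],
    [0,0,0,0,0],
    [0,0,0,0,0],
    [0,0,0,0,0],
    [0,0,0,0,0],
    [0,0,0,0,0]
  ]
}}

```text
time_s: 4.8
tcp_pos: [0.5663, 0.0229, 0.1626]
tool_rot: [-0.009, 1.0, -0.0, 0.0]
contact_force: [-1.4, -2.5, 3.2]
width: 0.0129
finger_force: 60.1
```

```bash
python3 go.py
```

```text
t 4.8 tcp [0.5663 0.0229 0.1626] psi 91.01 F [-1.4351 -2.5162  3.2079] T [-0.2996  0.2323 -0.1004] w 0.0129 ff 60.11914014816284 j [-0.1725  0.1984  1.6915 -0.0005  1.2515 -1.7608]
```

Request:
{"name": "apply_moves", "arguments": {
  "commands": [
    [0,0,5,0,0],
    [0,0,15,0,0],
    [0,0,30,0,0],
    [0,0,45,0,0],
    [0,0,60,0,0],
    [0,0,75,0,0],
    [0,0,90,0,0],
    [0,0,100,0,0]
  ]
}}

```text
time_s: 5.6
tcp_pos: [0.5647, 0.1249, 0.1626]
tool_rot: [-0.009, 1.0, 0.0, 0.001]
contact_force: [1.1, -2.0, 4.7]
width: 0.0131
finger_force: 60.5
```

```bash
python3 go.py
```

```text
t 5.6 tcp [0.5647 0.1249 0.1626] psi 91.08 F [ 1.0942 -2.0121  4.6544] T [-0.3963 -0.0269 -0.1179] w 0.0131 ff 60.474679470062256 j [ 0.0087  0.2265  1.6587  0.0003  1.2553 -1.581 ]
```

Moving freely with about 2 N of friction. I'll creep up to the stop.

Request:
{"name": "apply_moves", "arguments": {
  "commands": [
    [0,0,3,0,0],
    [0,0,6,0,0],
    [0,0,9,0,0],
    [0,0,11,0,0],
    [0,0,13,0,0],
    [0,0,15,0,0],
    [0,0,16,0,0],
    [0,0,16,0,0]
  ]
}}

```text
time_s: 6.4
tcp_pos: [0.5645, 0.1389, 0.1626]
tool_rot: [-0.009, 1.0, 0.0, 0.0]
contact_force: [1.4, -1.0, 4.9]
width: 0.0128
finger_force: 60.6
```

```bash
python3 go.py
```

```text
t 6.4 tcp [0.5645 0.1389 0.1626] psi 90.99 F [ 1.4333 -1.0134  4.9395] T [-0.2606 -0.0384 -0.022 ] w 0.0128 ff 60.55585741996765 j [ 0.0335  0.2342  1.6496  0.0002  1.2571 -1.5546]
```

Request:
{"name": "apply_moves", "arguments": {
  "commands": [
    [0,0,1,0,0],
    [0,0,2,0,0],
    [0,0,3,0,0],
    [0,0,4,0,0],
    [0,0,5,0,0],
    [0,0,6,0,0],
    [0,0,6,0,0],
    [0,0,6,0,0]
  ]
}}

```text
time_s: 7.2
tcp_pos: [0.5645, 0.1432, 0.1626]
tool_rot: [-0.008, 1.0, -0.001, 0.0]
contact_force: [0.9, -7.3, 5.7]
width: 0.0132
finger_force: 60.6
```

```bash
python3 go.py
```

```text
t 7.2 tcp [0.5645 0.1432 0.1626] psi 90.97 F [ 0.9328 -7.349   5.7428] T [-0.9824  0.0422 -0.1066] w 0.0132 ff 60.64011633396149 j [ 0.0426  0.2374  1.6458 -0.003   1.2582 -1.5441]
```

Request:
{"name": "apply_moves", "arguments": {
  "commands": [
    [0,0,1,0,0],
    [0,0,2,0,0],
    [0,0,3,0,0],
    [0,0,3,0,0],
    [0,0,3,0,0],
    [0,0,3,0,0],
    [0,0,3,0,0],
    [0,0,3,0,0]
  ]
}}

```text
time_s: 8.0
tcp_pos: [0.5644, 0.1433, 0.1626]
tool_rot: [-0.008, 1.0, -0.004, -0.0]
contact_force: [-0.9, -17.5, 6.7]
width: 0.0129
finger_force: 60.8
```

```bash
python3 go.py
```

```text
t 8.0 tcp [0.5644 0.1433 0.1626] psi 90.93 F [ -0.8843 -17.5471   6.6782] T [-2.3269  0.1274 -0.0436] w 0.0129 ff 60.83812415599823 j [ 0.0455  0.239   1.6439 -0.0083  1.2595 -1.539 ]
```

Request:
{"name": "apply_moves", "arguments": {
  "commands": [
    [0,0,-2,0,0],
    [0,0,-4,0,0],
    [0,0,-4,0,0],
    [1,0,-4,0,0],
    [1,0,-4,0,0],
    [1,0,-4,0,0],
    [1,0,-4,0,0],
    [1,0,-4,0,0]
  ]
}}

```text
time_s: 8.8
tcp_pos: [0.5639, 0.1443, 0.162]
tool_rot: [-0.009, 1.0, 0.0, -0.0]
contact_force: [0.0, 0.2, 0.7]
width: 0.0836
finger_force: 0.0
```

Request:
{"name": "apply_moves", "arguments": {
  "commands": [
    [1,0,0,0,0],
    [1,0,0,-20,0],
    [1,0,0,-45,0],
    [1,0,0,-70,0],
    [1,0,0,-70,0],
    [1,0,0,-70,0],
    [1,0,0,-70,0],
    [1,0,0,-70,0]
  ]
}}

```text
time_s: 9.6
tcp_pos: [0.5633, 0.1441, 0.2307]
tool_rot: [-0.009, 1.0, -0.0, -0.001]
contact_force: [-0.4, 0.4, -0.8]
width: 0.0854
finger_force: 0.0
```

```bash
python3 go.py .5665 .0133 .231 0.9; python3 - <<'E'
from h import *
for n in("side","top"):
    for t in("cap_wing","keeper_grip","cap"):
        for d in (env.grab_frame(n) is not None and env.place_of(t,n)): print(n,t,d["position"],round(d["score"],2),atz(n,d["position"],dict(cap_wing=.128,cap=.086,keeper_grip=.18)[t]))
im=[env.grab_frame(n)[a:a+170,150:350,::-1] for n,a in(("side",110),("top",110))]
cv2.imwrite("pics/b.png",np.hstack([cv2.resize(x,(400,340),interpolation=2) for x in im]))
E
```

```text
t 9.6 tcp [0.5633 0.1441 0.2307] psi 91.02 F [-0.4367  0.3645 -0.7748] T [-0.0087  0.0052  0.0318] w 0.0854 ff 0.0 j [ 0.0428  0.1775  1.5767  0.      1.3902 -1.5459]
tool mm [  -0.8779 -130.8601   -0.3002] turn 90.12
side cap_wing [201.2, 141.1] 0.96 [ 0.71635442 -0.09964173  0.128     ]
side cap_wing [326.5, 221.2] 0.75 [0.38300838 0.08625462 0.128     ]
side cap_wing [320.0, 190.9] 0.73 [0.40375407 0.00421131 0.128     ]
side cap_wing [179.3, 202.8] 0.65 [0.71510592 0.09927162 0.128     ]
side keeper_grip [238.8, 213.6] 0.8 [0.5691342  0.13798539 0.18      ]
side keeper_grip [206.1, 232.6] 0.41 [0.62421469 0.19554097 0.18      ]
side cap [322.1, 200.3] 0.84 [ 0.39319451 -0.00169567  0.086     ]
side cap [200.7, 156.1] 0.74 [ 0.71757294 -0.08564749  0.086     ]
side cap [249.6, 192.5] 0.7 [0.56965055 0.00826469 0.086     ]
side cap [181.3, 210.6] 0.66 [0.71782611 0.09173654 0.086     ]
side cap [323.2, 227.2] 0.62 [0.3849069  0.07502713 0.086     ]
top cap_wing [239.3, 278.1] 0.95 [0.38853336 0.02928302 0.128     ]
top cap_wing [252.4, 196.5] 0.93 [0.56381162 0.00606709 0.128     ]
top cap_wing [325.5, 126.5] 0.73 [ 0.72558125 -0.1531921   0.128     ]
top cap_wing [252.9, 196.0] 0.67 [0.56493345 0.00500973 0.128     ]
top cap_wing [281.4, 277.3] 0.64 [ 0.39223167 -0.06063595  0.128     ]
top cap_wing [241.0, 126.6] 0.62 [0.71845322 0.0355282  0.128     ]
top keeper_grip [182.4, 190.3] 0.71 [0.56788488 0.14958777 0.18      ]
top cap [237.0, 132.0] 0.95 [0.7169562  0.04494934 0.086     ]
top cap [244.5, 275.3] 0.75 [0.38925496 0.01797214 0.086     ]
top cap [327.9, 131.5] 0.66 [ 0.72582682 -0.16843124  0.086     ]
top cap [248.9, 199.0] 0.64 [0.56136828 0.01286062 0.086     ]
top cap [281.3, 270.7] 0.6 [ 0.40135912 -0.06468671  0.086     ]
```

View pics/b.png

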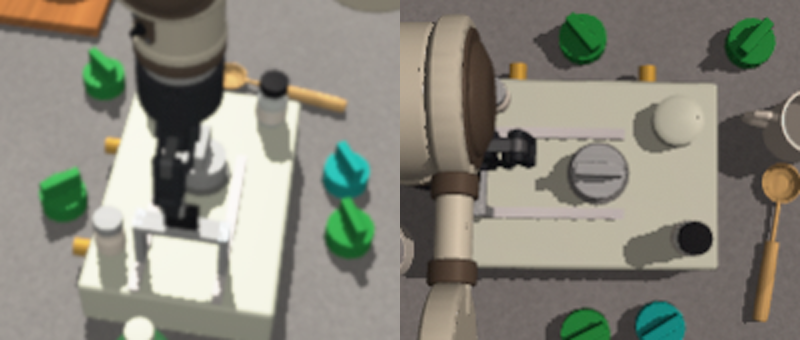

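The cap is clear, with its centre at top crop (598,172) and the wing along y. The keeper is at its stop. Next I go over the cap and turn the gripper so it closes along x.

Request:
{"name": "apply_moves", "arguments": {
  "commands": [
    [1,0,-20,0,8],
    [1,0,-40,0,16],
    [1,0,-60,0,24],
    [1,0,-80,0,32],
    [1,0,-100,0,40],
    [1,-1,-120,0,48],
    [1,-1,-131,0,56],
    [1,-1,-131,0,64]
  ]
}}

```text
time_s: 11.1
tcp_pos: [0.5675, 0.0116, 0.2323]
tool_rot: [0.526, 0.851, -0.0, 0.0]
contact_force: [-0.1, 0.6, -0.4]
width: 0.0854
finger_force: 0.0
```

```bash
python3 go.py .567 .0133 .150 1
```

```text
t 11.1 tcp [0.5675 0.0116 0.2323] psi 26.58 F [-0.0834  0.5798 -0.3808] T [-0.0094 -0.0054 -0.0444] w 0.0854 ff 0.0 j [-0.1921  0.1387  1.6168 -0.0004  1.3858 -0.6559]
tool mm [ 1.7623  0.2653 82.3375] turn 25.58
```

Request:
{"name": "apply_moves", "arguments": {
  "commands": [
    [1,1.5,0,0,8],
    [1,1.5,0,0,16],
    [1,1.5,0,0,24],
    [1,1.5,0,20,25.6],
    [1,1.5,0,45,25.6],
    [1,1.5,0,70,25.6],
    [1,1.5,0,80,25.6],
    [1,1.5,0,80,25.6]
  ]
}}

```text
time_s: 11.9
tcp_pos: [0.5656, 0.0147, 0.1508]
tool_rot: [0.698, 0.716, -0.001, -0.001]
contact_force: [-0.2, 0.1, -0.6]
width: 0.0857
finger_force: 0.0
```

```bash
python3 go.py .567 .0133 .117 1
```

```text
t 11.9 tcp [0.5656 0.0147 0.1508] psi 1.42 F [-0.2237  0.1335 -0.6483] T [0.0065 0.0455 0.008 ] w 0.0857 ff 0.0 j [-0.1875  0.2115  1.7011 -0.      1.2324 -0.2122]
tool mm [-1.4614  1.4331 33.7753] turn 0.42
```

Request:
{"name": "apply_moves", "arguments": {
  "commands": [
    [1,-1,1,10,0],
    [1,-1,1,20,0],
    [1,-1,1,28,0],
    [1,-1,1,33,0],
    [1,-1,1,33,0],
    [1,-1,1,33,0],
    [1,-1,1,33,0],
    [1,-1,1,33,0]
  ]
}}

```text
time_s: 12.7
tcp_pos: [0.5681, 0.0135, 0.1198]
tool_rot: [0.698, 0.716, 0.0, 0.0]
contact_force: [0.3, 0.3, 1.1]
width: 0.0854
finger_force: 0.0
```

```bash
python3 go.py .567 .0133 .117 1
```

```text
t 12.7 tcp [0.5681 0.0135 0.1198] psi 1.42 F [0.2823 0.3094 1.0914] T [-0.003  -0.0135 -0.0158] w 0.0854 ff 0.0 j [-0.1888  0.2512  1.7203 -0.      1.1692 -0.2136]
tool mm [-0.1548 -1.1323  2.7806] turn 0.42
```

Request:
{"name": "apply_moves", "arguments": {
  "commands": [
    [0,0,0,0,0],
    [0,0,0,0,0],
    [0,0,0,0,0],
    [0,0,0,0,0],
    [0,0,0,0,0],
    [0,0,0,0,0],
    [0,0,0,0,0],
    [0,0,0,0,0]
  ]
}}

```text
time_s: 13.5
tcp_pos: [0.5678, 0.0134, 0.1195]
tool_rot: [0.698, 0.716, -0.0, 0.0]
contact_force: [-1.1, -1.8, 1.4]
width: 0.0123
finger_force: 60.1
```

```bash
python3 go.py .567 .0133 .117 1
```

```text
t 13.5 tcp [0.5678 0.0134 0.1195] psi 1.42 F [-1.0551 -1.7699  1.4483] T [-0.182   0.1923  0.0112] w 0.0123 ff 60.13896346092224 j [-0.1889  0.2515  1.7206 -0.0002  1.1693 -0.2137]
tool mm [-0.1085 -0.8243  2.4547] turn 0.42
```

Request:
{"name": "apply_moves", "arguments": {
  "commands": [
    [0,0,0,0,-1.5],
    [0,0,0,0,-3],
    [0,0,0,0,-4.5],
    [0,0,0,0,-6],
    [0,0,0,0,-7.5],
    [0,0,0,0,-9],
    [0,0,0,0,-9],
    [0,0,0,0,-9]
  ]
}}

```text
time_s: 14.3
tcp_pos: [0.5674, 0.0133, 0.1195]
tool_rot: [0.64, 0.768, -0.0, -0.0]
contact_force: [-3.9, -1.0, 5.2]
width: 0.0126
finger_force: 64.5
```

```bash
python3 go.py
```

```text
t 14.3 tcp [0.5674 0.0133 0.1195] psi 10.36 F [-3.8612 -1.0222  5.213 ] T [-0.3169  0.7198 -0.936 ] w 0.0126 ff 64.5119833946228 j [-0.1894  0.2513  1.7209 -0.      1.1704 -0.3702]
```

Request:
{"name": "apply_moves", "arguments": {
  "commands": [
    [0,0,0,0,-1],
    [0,0,0,0,-2],
    [0,0,0,0,-3],
    [0,0,0,0,-4],
    [0,0,0,0,-4],
    [0,0,0,0,-4],
    [0,0,0,0,-4],
    [0,0,0,0,-4]
  ]
}}

```text
time_s: 15.1
tcp_pos: [0.5674, 0.0133, 0.1195]
tool_rot: [0.614, 0.789, 0.0, -0.001]
contact_force: [-4.0, -1.3, 5.6]
width: 0.0129
finger_force: 88.2
```

```bash
python3 go.py
```

```text
t 15.1 tcp [0.5674 0.0133 0.1195] psi 14.17 F [-3.9729 -1.3104  5.6271] T [-0.2689  0.8002 -2.0489] w 0.0129 ff 88.15438097342849 j [-0.1898  0.2512  1.7209  0.0009  1.1707 -0.4375]
```

Blocked counterclockwise: torque rises to 2 N·m. I'll turn clockwise.

Request:
{"name": "apply_moves", "arguments": {
  "commands": [
    [0,0,0,0,3],
    [0,0,0,0,8],
    [0,0,0,0,13],
    [0,0,0,0,19],
    [0,0,0,0,25],
    [0,0,0,0,30],
    [0,0,0,0,34],
    [0,0,0,0,34]
  ]
}}

```text
time_s: 15.9
tcp_pos: [0.5682, 0.0135, 0.1195]
tool_rot: [0.817, 0.577, 0.0, 0.0]
contact_force: [-0.7, -1.1, 2.7]
width: 0.0128
finger_force: 60.2
```

```bash
python3 go.py
```

```text
t 15.9 tcp [0.5682 0.0135 0.1195] psi -19.54 F [-0.716  -1.1225  2.7061] T [-0.1034  0.0616 -0.0535] w 0.0128 ff 60.224658250808716 j [-0.1889  0.2517  1.7204  0.0001  1.1683  0.152 ]
```

Request:
{"name": "apply_moves", "arguments": {
  "commands": [
    [0,0,0,0,6],
    [0,0,0,0,13],
    [0,0,0,0,20],
    [0,0,0,0,28],
    [0,0,0,0,36],
    [0,0,0,0,44],
    [0,0,0,0,51],
    [0,0,0,0,56]
  ]
}}

```text
time_s: 16.7
tcp_pos: [0.5681, 0.0136, 0.1194]
tool_rot: [0.992, 0.125, 0.0, 0.0]
contact_force: [1.0, -0.1, 2.9]
width: 0.0127
finger_force: 60.2
```

```bash
python3 go.py
```

```text
t 16.7 tcp [0.5681 0.0136 0.1194] psi -75.66 F [ 1.0069 -0.0559  2.8881] T [-0.0614  0.1351  0.0777] w 0.0127 ff 60.17132878303528 j [-0.1887  0.2517  1.7205  0.0003  1.1685  1.1317]
```

Free at about 77° of turn with no resistance. I'll lift gently and watch the force.

Request:
{"name": "apply_moves", "arguments": {
  "commands": [
    [0,0,0,-1,0],
    [0,0,0,-2,0],
    [0,0,0,-4,0],
    [0,0,0,-6,0],
    [0,0,0,-8,0],
    [0,0,0,-10,0],
    [0,0,0,-10,0],
    [0,0,0,-10,0]
  ]
}}

```text
time_s: 17.5
tcp_pos: [0.5678, 0.0135, 0.1294]
tool_rot: [0.992, 0.126, 0.0, 0.0]
contact_force: [0.2, 1.3, -4.2]
width: 0.0131
finger_force: 59.3
```

```bash
python3 go.py
```

```text
t 17.5 tcp [0.5678 0.0135 0.1294] psi -75.57 F [ 0.1744  1.3407 -4.2243] T [0.0184 0.0197 0.0009] w 0.0131 ff 59.285743832588196 j [-0.1889  0.2392  1.714   0.      1.1883  1.1301]
```

Request:
{"name": "apply_moves", "arguments": {
  "commands": [
    [0,0,0,-6,0],
    [0,0,0,-20,0],
    [0,0,0,-36,0],
    [0,0,0,-52,0],
    [0,0,0,-68,0],
    [0,0,0,-80,0],
    [0,0,0,-88,0],
    [0,0,0,-90,0]
  ]
}}

```text
time_s: 18.3
tcp_pos: [0.5684, 0.0134, 0.2208]
tool_rot: [0.992, 0.126, 0.001, 0.0]
contact_force: [0.1, -0.6, -5.0]
width: 0.0133
finger_force: 59.3
```

Request:
{"name": "apply_moves", "arguments": {
  "commands": [
    [0,0,0,0,0],
    [0,0,0,0,0],
    [0,0,0,0,0],
    [0,0,0,0,0],
    [0,0,0,0,0],
    [0,0,0,0,0],
    [0,0,0,0,0],
    [0,0,0,0,0]
  ]
}}

```text
time_s: 19.1
tcp_pos: [0.5678, 0.0135, 0.2193]
tool_rot: [0.992, 0.126, 0.0, 0.0]
contact_force: [0.1, 0.1, -4.6]
width: 0.0126
finger_force: 59.3
```

```bash
python3 go.py; python3 - <<'E'
from h import *
im=[env.grab_frame(n)[a:a+170,150:350,::-1] for n,a in(("side",110),("top",110))]
cv2.imwrite("pics/c.png",np.hstack([cv2.resize(x,(400,340),interpolation=2) for x in im]))
E
```

```text
t 19.1 tcp [0.5678 0.0135 0.2193] psi -75.58 F [ 0.0575  0.1384 -4.5641] T [-0.0103 -0.0092  0.0239] w 0.0126 ff 59.2525577545166 j [-0.1889  0.1493  1.6312 -0.      1.3611  1.1303]
```

View pics/c.png

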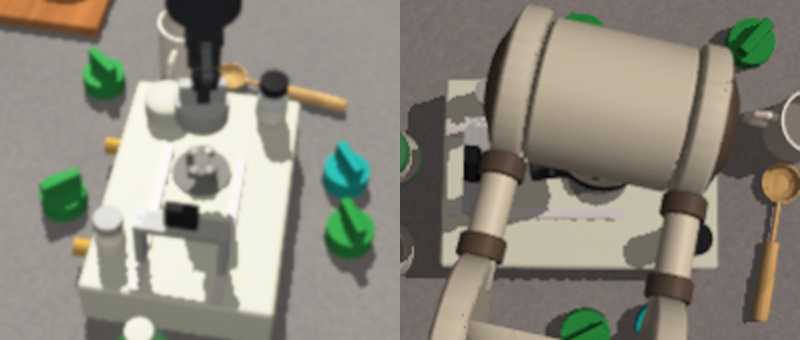

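The side view shows the cap held level at crop (202,105) above the bare neck at (203,170). The keeper is open at (182,220), and everything else is where it was. Handing in.

```bash
python3 -c "
from cell import env
print(env.sign_off())"
```

```text
the job is handed in; nothing more can be done
None
```

I handed the job in with the keeper open at its far stop. The cap came loose clockwise, after counterclockwise was blocked, and is held level about 10 cm above where it sat, with nothing else visibly disturbed.

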